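# Set out the radius and pencil torch for a bone demonstration

### The arm

A 7-joint arm with a two-finger parallel gripper is mounted at the origin on the work surface. World frame = base frame: x ahead of the robot, y to its left, z up, the work surface at z = 0. Lengths are in m, angles in rad, forces in N, time in s.
With the tool pointing down it reaches from about 0.425 to 0.875 m from the base axis. Payload 4.7 kg.
Tool frame: the origin (TCP) lies midway between the tips of the shut fingers; the grasp point (between the pads) lies 19 mm behind it; z points along the fingers, y is the line along which they close (so a half turn about z gives the same grasp; the last joint's range is limited). The gripper opens to 87 mm and grips with 3 to 60 N. Pads are 19 mm wide; open, the fingers measure 117 mm over their backs; the gripper's body (75 mm by 190 mm) begins 51 mm behind the grasp point.
Start: joints at [0.014, 0.321, -0.07, 1.45, 0.023, 1.371, -0.057], TCP at [0.65, -0, 0.223] pointing down, gripper open.
Joint ranges: [-2.86, 2.86], [-0.3, 2.09], [-1.38, 1.24], [0.06, 2.45], [-1.56, 4.7], [0.09, 2.05], [-2.69, 2.69]. Speed limits (rad/s): [2.57, 2.57, 3.14, 3.14, 3.14, 3.14, 3.14].

### API

Orientations are given as a rotation vector (axis times angle).
In Python, from bench import ctrl gives the robot as it stands. The module is installed in compiled form; this text tells all that it offers.
- The arm moves only by the shell command python3 -m handwheel 'ROWS' [FORCE]. ROWS is JSON, a list of rows, each a list of 7 numbers: the finger opening in m, from 0 to 0.087, then the shift along the tool's x, y, z in m, then the turn, a rotation vector about the tool's x, y, z in degrees. A call has 1 to 12 rows; each row shifts and turns the commanded pose from where the row before left it, along the tool's axes as they then stand; what a row does not reach is not made up. A row lasts 1/8 s, in which the tool goes at most 62.5 mm and 10.7 degrees, less where a joint would pass 70% of its speed; a pose out of reach is approached as far as the arm can. A call is refused whole if a number of a shift passes 0.0625 or a number of a turn 10.7, either way. A call with a gripper value outside its range is refused whole. The fingers move at their own pace and stop on an object; FORCE is the grip in N (left out, the last holds). Time passes only in rows, so rows that do not move let the fingers close. It gives the time, the measured TCP pose, the force, the opening and the grip force at its end, in the units of the state.
- ctrl.get_state(): the state, without advancing time (a new reading comes with each control period).
- ctrl.get_image(name): name is "scene" or "side" or "wrist"; returns (picture, depth): 480x640x3 uint8, blue, green, red; 480x640 float32, m along the optical axis (not along the pixel's ray), 0 where there is no reading.
- ctrl.camera_info(name): a dict with "intrinsics" (3x3 intrinsics, pixels), "R" (3x3) and "t" (3): a world point X has camera coordinates R X + t. Camera axes: x right, y down, z forward; pixel columns grow to the right and rows downward; lengths in m; the calibration is good to about 2 mm. A picture is of the moment at which its call begins: read the wrist's pose just before it. camera_info takes no time and is no camera call; for the wrist camera it gives the pose at the moment of the call.
- ctrl.close_job(): hands the job in; it is judged then, once.
The state is a dict: "time": time; "joint_positions": joint angles; "qd": joint speeds; "joint_torque": joint torques, N m; "position": TCP position; "tool_rot": TCP orientation; "ft_force": force on the tool from outside, world axes, zero at the start; "torque": the same for the moment, N m; "grip_width": opening from 0.0 (shut) to 1.0 (fully open); "grip_force": force on a finger pad.
Only numpy, scipy, OpenCV 4.12 (cv2) and the standard library are available. Lean on these libraries where they do the work, as an engineer would, in place of code of your own. Each camera call takes 0.05 s, during which the arm holds its last target. There are 200 camera calls.

### The job

Set out the forearm-bone demonstration: draw the resin radius (the bone with the plain flared end, not the ulna with the hooked end) out of its leaning sleeve and lay it, either way round, across both notches of the wooden cradle, centred. Then pull the pencil torch up out of its spring clips and lay it flat inside the kidney dish. Set both down gently rather than dropping them, leave the dish standing where it is, and leave the ulna in its sleeve and the other things on the ledge undisturbed.

Things in the scene. Friction and masses are not known exactly. Their poses are not given: they have to be found in the camera images.
- radius: Off-white resin radius, 250 mm long, about 110 g. Origin on its axis at mid-length; z from the round head (down in the sleeve) to the flared end (z +75 to +122 mm, up to 30 mm wide, sticking out at the top). Plain round shaft, diameter 14 mm, from z -80 to +75 mm. It leans about 38 degrees from vertical, top pointing away from the robot (z heads within 0.35 rad of +x); drawn out along z.
- radius_head (a point): Centre of the end face of the radius's disc-shaped head (diameter 24 mm, 12 mm thick), 125 mm below mid-length on the axis.
- sleeve_a: Fixed holder of the radius: a black square steel tube, leaning 33 degrees from vertical towards the body's +x, on a dark wooden foot 130 x 90 x 10 mm. Origin under the centre of the foot. Tube 36 mm square outside, 28 mm inside, 95 mm deep inside. Its place may be swapped with that of sleeve_b; the two stand 160 to 230 mm apart.
- sleeve_a_mouth (a point): Centre of the radius sleeve's open mouth, 106 mm above the ledge. The radius sticks out of it by about 150 mm and is clear of the tube once drawn 100 mm along its axis.
- sleeve_b: The same kind of holder, with the ulna in it. Origin under the centre of its foot.
- ulna: Off-white resin ulna, 265 mm long, square hooked notch at its top end, shaft 13 mm. Origin on its axis at mid-length, z towards the hooked end. Stays in its sleeve.
- cradle: Fixed dark wooden bone cradle: base 150 x 60 x 8 mm, two 10 mm thick posts at x -55 and +55 mm, each topped by a V notch (90 degrees, 37 mm wide at its mouth, bottom of the V 40 mm and tips 59 mm above the ledge). Origin under the centre of the base; x runs through both notches. A bone in the notches lies along x, axis 50 mm above the ledge, mid-length over the origin.
- clip: Fixed grey base plate 130 x 60 x 8 mm with two upward-opening C-shaped sprung clips, each 12 mm long, at x -42 and +42 mm, holding the torch along x. Origin under the centre of the plate. The clips reach 66 mm above the ledge, 28 mm wide across y; 70 mm of torch is free between them. Pulled straight up, they resist with 8 to 13 N altogether, then snap open within 10 mm of lift.
- clip_seat (a point): The torch's centre while it is in the clips, 52 mm above the ledge.
- torch: Pencil torch, a grey aluminium cylinder 140 mm long, diameter 18 mm, 60 g (42 to 84 g), with a 3 mm high switch tab near one end (x = -60 mm, well away from the middle). Origin at its centre, x along it.
- dish: Small blue enamel kidney dish, loose, 320 g, about 220 mm long, 34 mm high, walls and floor 3 mm. Origin on its underside in the middle; x along its length, y towards its convex side. Inside, a strip 79 mm wide, bent with mean radius 150 mm about the point y = -150 mm. The torch fits lengthwise along x, its middle near y = -6 mm.
- dish_in (a point): The inner floor of the dish (3 mm above the ledge) at the middle of the place for the torch, y = -6 mm in the dish frame.
- mandible: Bystander: yellowed plastic lower jaw, 100 x 95 mm, 60 mm high. Origin under its centre.
- hinge_pin: Bystander: brass hinge pin lying down, 87 mm long, 16 mm thick at the head. Origin under its centre.
- vertebra: Bystander: yellowed plastic vertebra, 95 x 75 mm, 26 mm high. Origin under its round body.
- jar: Bystander: amber specimen jar, 64 mm wide, 85 mm high. Origin under its centre.
- forceps: Bystander: steel forceps lying flat, 140 mm long, 8 mm high. Origin under its centre.
- eraser: Bystander: cork block 55 x 30 x 16 mm. Origin under its centre.
Not all that is in view belongs to the job. There is more than one size of the torch; the job needs the middle-sized.

How it is judged:
By the outcome, as a careful person would: the job done as asked, in the order asked, and still so for the second after the job is handed in, with the robot touching nothing.
It also fails if it takes over 61 s, if anything falls off the work surface, if the arm or the gripper's body presses on something with over 40 N, if the wrist force passes 120 N, or if a joint passes its speed limit or range.

## Working session

There is one attempt and no reset: what is moved stays moved. The work goes in short steps, Python scripts to look and compute and a shell command to move; the robot and the scene stay as the last step left them, time stands still between calls to the robot, and variables do not carry over. Pictures are saved under pics/ and viewed, at most 14 in all, crops included, and the job is handed in when it is done.

```bash
mkdir -p pics && cat > h.py <<'E'
import numpy as np, cv2, pickle
from bench import ctrl
def grab(n,tag):
    ci=ctrl.camera_info(n); im,d=ctrl.get_image(n); cv2.imwrite(f'pics/{tag}.png',im)
    pickle.dump((im,d,ci),open(f'pics/{tag}.pkl','wb')); return im,d,ci
def load(tag): return pickle.load(open(f'pics/{tag}.pkl','rb'))
def cloud(d,ci):
    K=np.array(ci['intrinsics']);R=np.array(ci['R']);t=np.array(ci['t'])
    v,u=np.mgrid[:480,:640]; p=np.dstack([(u-K[0,2])/K[0,0]*d,(v-K[1,2])/K[1,1]*d,d])
    return (p-t)@R
def ray(u,v,z,ci):
    K=np.array(ci['intrinsics']);R=np.array(ci['R']);t=np.array(ci['t'])
    c=-R.T@t; w=R.T@np.linalg.inv(K)@np.array([u,v,1.]); return c+w*(z-c[2])/w[2]
E
python3 - <<'E'
from h import *
for n in('scene','side','wrist'):
    im,d,ci=grab(n,n+'0'); print(n,np.round(-np.array(ci['R']).T@ci['t'],3),(d>0).mean())
s=ctrl.get_state();print(s['time'],s['position'],s['tool_rot'],s['ft_force'])
E
```

```text
scene [1.249 0.264 0.654] 0.9960611979166667
side [0.019 0.381 0.649] 0.9960026041666666
wrist [0.65  0.075 0.384] 0.9959309895833334
0.15 [ 6.49570118e-01 -4.48706706e-05  2.21708146e-01] [-2.22061830e+00 -2.22088504e+00  1.77309702e-03] [-0.22296035  0.16440876 -0.0220245 ]
```

View pics/scene0.png

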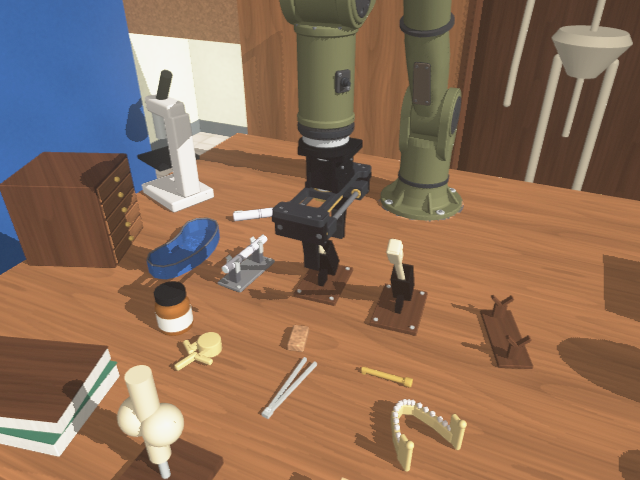

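View pics/side0.png

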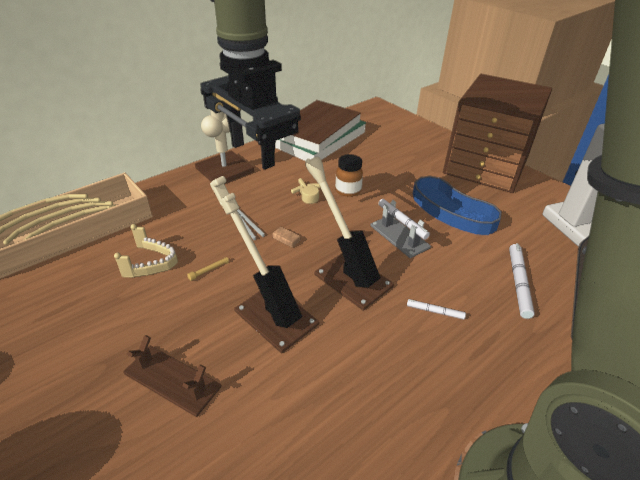

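The side view shows two leaning bones: one with its top at (222,190), the other with its top at (316,168). It also shows the clip torch at (403,218), a small loose torch at (437,309) and a big one at (520,280). The cradle is at (172,375) and the dish at (455,205). The bone at (316,168) looks like the plain-ended radius, and the clip torch looks middle-sized. I'll check both in a crop and measure.

```bash
python3 - <<'E'
from h import *
im,d,ci=load('side0')
a=cv2.resize(im[160:260,195:345],None,fx=5,fy=5,interpolation=cv2.INTER_CUBIC)
cv2.imwrite('pics/crop1.png',a)
P=cloud(d,ci)
def show(name,m,P):
    q=P[m]; 
    if len(q)<5: print(name,'few');return
    c=q.mean(0); _,s,vt=np.linalg.svd(q-c,full_matrices=False); e=(q-c)@vt[0]
    print(name,len(q),'c',np.round(c,3),'dir',np.round(vt[0],3),'ext',np.round([e.min(),e.max()],3),'zmax',q[:,2].max().round(3))
v,u=np.mgrid[:480,:640]
def box(a,b,c,e): return (u>=a)&(u<c)&(v>=b)&(v<e)
hsv=cv2.cvtColor(im,cv2.COLOR_BGR2HSV)
bright=(hsv[...,2]>110)
bone=bright&(hsv[...,1]<130)&(P[...,2]>.1)
grey=(hsv[...,1]<60)&(hsv[...,2]>110)
show('boneR',bone&box(300,150,360,236),P); show('boneL',bone&box(205,170,280,270),P)
show('small',grey&box(400,295,472,322)&(P[...,2]>.004),P); show('big',grey&box(505,238,540,320)&(P[...,2]>.004),P)
show('torch',grey&box(370,190,440,245)&(P[...,2]>.04),P)
for n in('side0','scene0','wrist0'):
    im,d,ci=load(n);P=cloud(d,ci);hsv=cv2.cvtColor(im,cv2.COLOR_BGR2HSV)
    blue=(hsv[...,0]>100)&(hsv[...,0]<125)&(hsv[...,1]>120)&(P[...,0]>.35)&(P[...,0]<1)&(P[...,2]<.06)&(P[...,2]>.0)&(P[...,1]>-.55)
    show(n+' dish',blue,P); 
    q=P[blue]
    if len(q): print(np.round([q.min(0),q.max(0)],3))
    # dark things over table
    m=(P[...,2]>.012)&(P[...,2]<.075)&(P[...,0]>.3)&(P[...,0]<.9)&(P[...,1]>.1)&(P[...,1]<.45)
    n_,L,st,ce=cv2.connectedComponentsWithStats(m.astype(np.uint8))
    for i in range(1,n_):
        if st[i,4]>40: show(f'{n} comp {np.round(ce[i])}',L==i,P)
E
```

```text
boneR 817 c [ 0.528 -0.074  0.179] dir [ 0.564 -0.547 -0.618] ext [-0.827  0.028] zmax 0.649
boneL 1072 c [0.551 0.099 0.189] dir [-0.691  0.372  0.619] ext [-0.025  0.758] zmax 0.649
small 416 c [ 0.302 -0.147  0.014] dir [-0.308  0.614  0.726] ext [-0.013  0.873] zmax 0.649
big 954 c [ 0.241 -0.321  0.024] dir [-0.437  0.81   0.392] ext [-0.103  0.911] zmax 0.649
torch 589 c [ 0.478 -0.245  0.065] dir [-0.533  0.622  0.573] ext [-0.059  0.969] zmax 0.649
side0 dish 2475 c [ 0.476 -0.428  0.014] dir [-0.996  0.083  0.017] ext [-0.112  0.105] zmax 0.039
[[ 0.37  -0.478  0.   ]
 [ 0.588 -0.369  0.039]]
side0 comp [ 72. 232.] 3317 c [0.891 0.289 0.038] dir [ 0.     1.    -0.008] ext [-0.161  0.147] zmax 0.063
side0 comp [145. 254.] 1167 c [0.747 0.202 0.03 ] dir [-0.771  0.636 -0.032] ext [-0.056  0.041] zmax 0.063
side0 comp [193. 273.] 50 c [0.655 0.149 0.014] dir [-0.07   0.992  0.107] ext [-0.019  0.011] zmax 0.018
side0 comp [268. 303.] 138 c [0.469 0.101 0.058] dir [-0.462 -0.037 -0.886] ext [-0.025  0.031] zmax 0.074
side0 comp [142. 352.] 384 c [0.524 0.305 0.038] dir [-0.144  
[... 368 characters left out ...]
0.988] ext [-0.023  0.024] zmax 0.057
scene0 comp [517. 346.] 349 c [0.528 0.306 0.036] dir [ 0.13  -0.142 -0.981] ext [-0.024  0.025] zmax 0.058
scene0 comp [407. 380.] 56 c [0.658 0.151 0.014] dir [ 0.017 -0.997 -0.072] ext [-0.008  0.014] zmax 0.018
scene0 comp [423. 427.] 1689 c [0.752 0.201 0.031] dir [ 0.82  -0.57   0.059] ext [-0.04   0.057] zmax 0.063
wrist0 dish few
wrist0 comp [424.  25.] 1916 c [0.746 0.167 0.027] dir [0.989 0.132 0.062] ext [-0.039  0.055] zmax 0.053
wrist0 comp [591.  35.] 3093 c [0.891 0.156 0.04 ] dir [-0.037  0.833 -0.552] ext [-0.033  0.044] zmax 0.062
wrist0 comp [325.  54.] 336 c [0.658 0.146 0.014] dir [ 0.009 -0.996 -0.083] ext [-0.014  0.031] zmax 0.018
```

View pics/crop1.png

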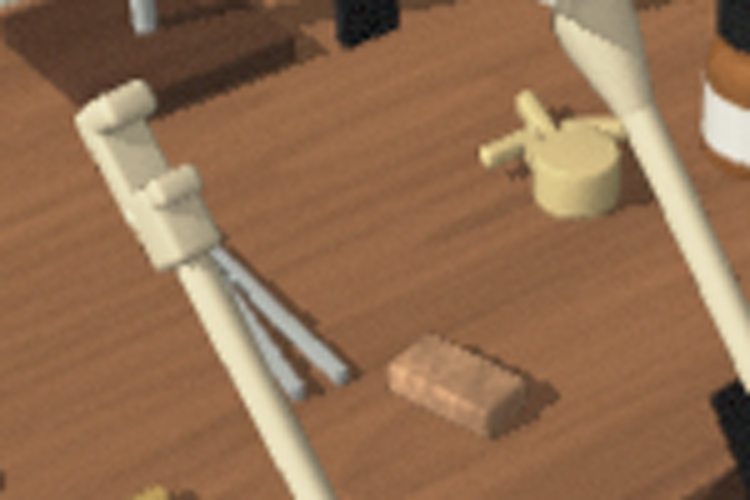

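View pics/wrist0.png

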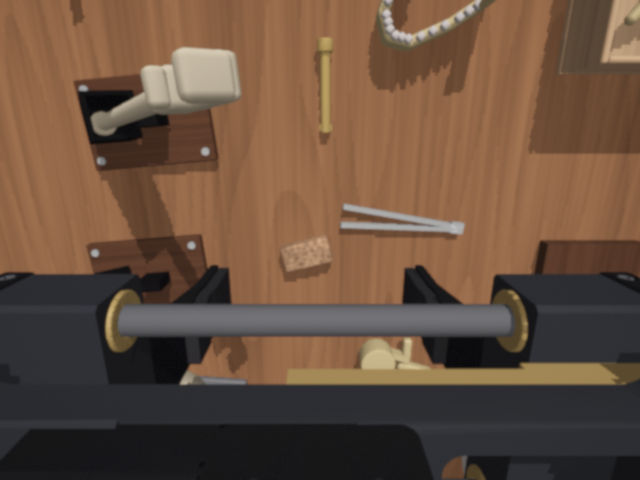

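The crop shows the left bone has the square hooked notch at crop (150,150), so it is the ulna. The right bone at side (316,168) has a plain flare, so it is the radius. In the wrist view the gripper hides the radius's sleeve, at about (150,270). Next I'll get clean numbers, dropping pixels with no depth.

```bash
cat >> h.py <<'E'
v,u=np.mgrid[:480,:640]
def box(a,b,c,e): return (u>=a)&(u<c)&(v>=b)&(v<e)
def big(m):
    n,L,st,ce=cv2.connectedComponentsWithStats(m.astype(np.uint8)); return L==1+np.argmax(st[1:,4])
def line(name,q):
    c=np.median(q,0)
    for _ in range(4):
        _,s,vt=np.linalg.svd(q-c,full_matrices=False); w=vt[0]*(1 if vt[0][np.argmax(abs(vt[0]))]>0 else -1)
        r=np.linalg.norm((q-c)-np.outer((q-c)@w,w),axis=1); q=q[r<max(.02,0)]; c=q.mean(0)
    e=(q-c)@w
    print(name,len(q),'c',np.round(c,4),'dir',np.round(w,3),'ext',np.round(np.percentile(e,[1,99]),3)); return c,w
E
cat > m1.py <<'E'
from h import *
im,d,ci=load('side0');P=cloud(d,ci);ok=(d>.1)&(d<1.3)
hsv=cv2.cvtColor(im,cv2.COLOR_BGR2HSV);Z=P[...,2]
cam=-np.array(ci['R']).T@ci['t']
bone=ok&(hsv[...,2]>110)&(hsv[...,1]<130)
m=big(bone&box(300,150,365,245)&(Z>.1)); q=P[m]
c,w=line('radius all',q); t=(q-c)@w
# shaft only, axis shift by radius away from the camera
s=q[(q[:,2]<.19)]; c,w=line('shaft surf',s)
vd=c-cam; vd/=np.linalg.norm(vd); vd-=w*(vd@w); vd/=np.linalg.norm(vd)
c2=c+vd*.007*.79; print('axis pt',c2,'dir',w,'lean',np.degrees(np.arccos(abs(w[2]))),'yaw',np.arctan2(w[1],w[0]),'top t',((q-c2)@w).max(),'low',((q-c2)@w).min())
grey=ok&(hsv[...,1]<70)&(hsv[...,2]>110)
for n,b in dict(small=(400,295,472,322),big=(505,238,540,322),clip=(370,190,440,245)).items():
    zz=Z>(.045 if n=='clip' else .004); mm=big(grey&box(*b)&zz); line(n,P[mm])
hd=load('scene0');P2=cloud(hd[1],hd[2]);h2=cv2.cvtColor(hd[0],cv2.COLOR_BGR2HSV)
line('clip scene',P2[big((hd[1]>.1)&(h2[...,1]<70)&(h2[...,2]>110)&box(215,225,275,285)&(P2[...,2]>.045))])
for n,PP,dd,b in(('side',P,d,(365,190,440,262)),('scene',P2,hd[1],(210,230,280,295))):
    q=PP[box(*b)&(dd>.1)&(PP[...,2]>.0055)&(PP[...,2]<.011)]
    print('plate',n,cv2.minAreaRect((q[:,:2]*1000).astype(np.float32)),len(q))
for n,PP,hh,dd in(('side',P,hsv,d),('scene',P2,h2,hd[1])):
    bl=(dd>.1)&(hh[...,0]>100)&(hh[...,0]<125)&(hh[...,1]>120)&(PP[...,0]>.3)&(PP[...,0]<.8)&(PP[...,1]>-.55)&(PP[...,1]<-.3)
    q=PP[big(bl&(PP[...,2]>-.005)&(PP[...,2]<.045))]; r=q[q[:,2]>.028]; print(n,'dish rim',len(r),r.min(0),r.max(0),cv2.minAreaRect((r[:,:2]*1000).astype(np.float32)))
E
python3 m1.py
```

```text
radius all 825 c [ 0.5318 -0.0776  0.1738] dir [0.597 0.077 0.798] ext [-0.089  0.066]
shaft surf 478 c [ 0.5118 -0.0804  0.1463] dir [0.629 0.053 0.776] ext [-0.056  0.055]
axis pt [ 0.51554893 -0.08341633  0.14350673] dir [0.62850166 0.05324478 0.77598367] lean 39.10569943815373 yaw 0.08451519819285445 top t 0.10253407063420147 low -0.058489213562935335
small 420 c [ 0.3038 -0.1492  0.0114] dir [0.836 0.549 0.003] ext [-0.05   0.051]
big 960 c [ 0.2425 -0.3241  0.021 ] dir [-0.633  0.774 -0.019] ext [-0.103  0.079]
clip 568 c [ 0.4837 -0.2531  0.0584] dir [ 0.997 -0.083  0.008] ext [-0.062  0.075]
clip scene 512 c [ 0.4996 -0.2555  0.0577] dir [ 0.995 -0.095 -0.015] ext [-0.075  0.063]
plate side ((501.63616943359375, -334.451904296875), (138.07913208007812, 241.5056610107422), 7.270742893218994) 895
plate scene ((471.881591796875, -330.27301025390625), (233.222900390625, 135.62362670898438), 74.04589080810547) 762
side dish rim 123 [ 0.37712086 -0.47335845  0.02807902] [ 0.58762349 -0.41231578  0.03917177] ((479.7771301269531, -450.562255859375), (57.72209548950195, 211.3587646484375), 84.8411865234375)
scene dish rim 88 [ 0.37347538 -0.47332722  0.02802423] [ 0.55554189 -0.42440747  0.03389379] ((460.79083251953125, -464.6664123535156), (42.15822219848633, 184.76144409179688), 77.67644500732422)
```

The clip torch measures about 140 mm, the loose small one 102 mm and the loose big one 185 mm, so the clip torch is the middle-sized one. I'll raise the tool, turn it so the fingers close along y, and move back over the radius.

```bash
python3 -m handwheel '[[0.087,0,0,-0.013,0,0,9.5],[0.087,0,0,-0.013,0,0,9.5],[0.087,0,0,-0.013,0,0,9.5],[0.087,0,0,-0.013,0,0,9.5],[0.087,0,0,-0.013,0,0,9.5],[0.087,0,0,-0.013,0,0,9.5],[0.087,0,0,-0.013,0,0,9.5],[0.087,0,0,-0.013,0,0,9.5],[0.087,0,0,-0.013,0,0,9],[0.087,-0.05,0.027,0,0,0,0],[0.087,-0.05,0.027,0,0,0,0],[0.087,-0.05,0.027,0,0,0,0]]' 30 && python3 - <<'E'
from h import *
s=ctrl.get_state();print(s['joint_positions'],s['position'])
for n in('side','scene','wrist'): grab(n,n+'1')
E
```

```text
time: 1.65
position: [0.506, -0.0948, 0.3391]
tool_rot: [3.138, 0.137, -0.001]
ft_force: [0.2, -0.6, 0.6]
grip_width: 1.0
grip_force: 0.0
[-3.63405001e-02 -2.91144153e-03  1.69692223e-01  1.59214926e+00
  7.68811128e-04  1.55278767e+00 -1.35009977e+00] [ 0.50601824 -0.09477312  0.33911935]
```

View pics/scene1.png

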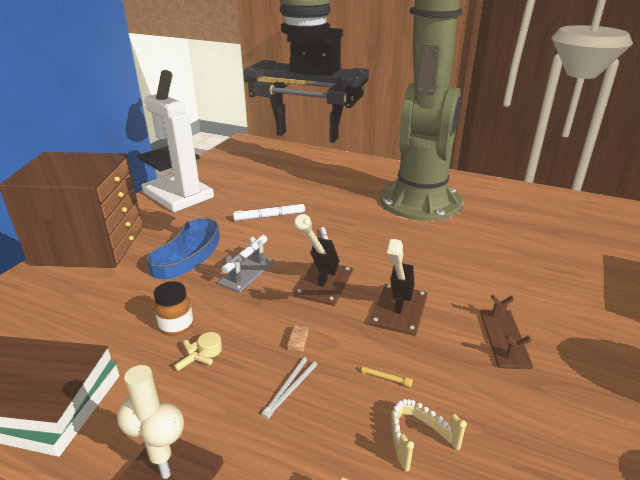

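View pics/wrist1.png

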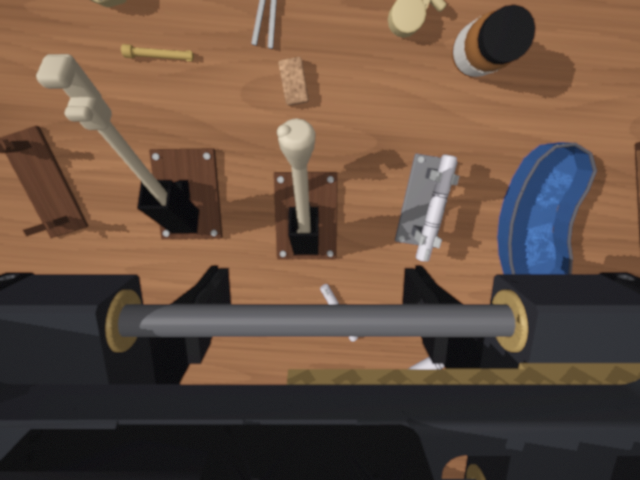

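The scene view is clear. The radius head end is at (303,222) in its sleeve at (325,260), and the cradle is at (505,335). In the wrist view the radius flare is at (296,135) with the shaft down to (303,215). The clip torch runs from (448,160) to (425,258) and the dish is around (545,210), convex side to the left. Next: triangulate the axis and make a plan view of the dish.

```bash
cat > m2.py <<'E'
from h import *
def mid2d(tag,b,zr):
    im,d,ci=load(tag);P=cloud(d,ci);h=cv2.cvtColor(im,cv2.COLOR_BGR2HSV)
    m=big((d>.1)&(h[...,2]>110)&(h[...,1]<130)&box(*b)&(P[...,2]>.1)); s=m&(P[...,2]>zr[0])&(P[...,2]<zr[1])
    rows=[(u[r][s[r]].mean(),r) for r in np.unique(v[s])]
    vx,vy,x0,y0=cv2.fitLine(np.array(rows,np.float32),cv2.DIST_HUBER,0,.01,.01).ravel()
    K,R,t=[np.array(ci[k]) for k in('intrinsics','R','t')]; C=-R.T@t; k=R.T@np.linalg.inv(K)
    a=k@[x0,y0,1];bb=k@[x0+50*vx,y0+50*vy,1]; n=np.cross(a,bb);n/=np.linalg.norm(n)
    top=v[m].min(); print(tag,m.sum(),s.sum(),'line',x0,y0,vx,vy,'top',u[m][v[m]==top].mean(),top)
    q=P[m]; return n,C,q,P[s]
V=[mid2d('side1',(295,150,365,245),(.112,.19)),mid2d('wrist1',(275,110,320,232),(.112,.19)),mid2d('scene1',(290,210,335,262),(.112,.19))]
for i,j in((0,1),(0,2),(1,2)):
    n1,c1=V[i][:2];n2,c2=V[j][:2];w=np.cross(n1,n2);w/=np.linalg.norm(w);w*=np.sign(w[2])
    p=np.linalg.solve([n1,n2,[0,0,1]],[n1@c1,n2@c2,.15])
    print(i,j,'at z=.15',p.round(4),'dir',w.round(3),'lean',np.degrees(np.arccos(w[2])).round(1),'yaw',np.degrees(np.arctan2(w[1],w[0])).round(1),'cond',np.linalg.norm(np.cross(n1,n2)).round(2))
    for k in range(3): print('  top t',k,np.percentile((V[k][2]-p)@w,99.5).round(4),end='')
    print()
img=np.zeros((560,560,3),np.uint8)
for i,t in enumerate(('side1','scene1','wrist1')):
    im,d,ci=load(t);P=cloud(d,ci);h=cv2.cvtColor(im,cv2.COLOR_BGR2HSV)
    bl=(d>.1)&(h[...,0]>100)&(h[...,0]<128)&(h[...,1]>110)&(P[...,0]>.3)&(P[...,0]<.7)&(P[...,1]>-.55)&(P[...,1]<-.3)&(P[...,2]<.05)
    q=P[bl]; c=[(255,0,0),(0,255,0),(0,0,255)][i]
    for sel,k in((q[:,2]<=.027,.35),(q[:,2]>.027,1)):
        x=((q[sel,0]-.34)*2000).astype(int);y=((-.35-q[sel,1])*2000).astype(int);o=(x>=0)&(x<560)&(y>=0)&(y<560)
        img[y[o],x[o]]=np.maximum(img[y[o],x[o]],(np.array(c)*k).astype(np.uint8))
cv2.imwrite('pics/plan.png',img[:320])
for t,b in(('side1',(110,325,240,415)),('scene1',(470,290,540,370))):
    im,d,ci=load(t);P=cloud(d,ci); m=(d>.1)&box(*b)&(P[...,2]>.048)&(P[...,2]<.07)
    n,L,st,ce=cv2.connectedComponentsWithStats(m.astype(np.uint8))
    print(t,'tips',[(P[L==i].mean(0).round(3).tolist(),int(st[i,4])) for i in range(1,n) if st[i,4]>8])
    m=(d>.1)&box(*b)&(P[...,2]>.005)&(P[...,2]<.011); print('base',cv2.minAreaRect((P[big(m)][:,:2]*1000).astype(np.float32)))
for t,b in(('side1',(370,190,440,245)),('scene1',(215,225,275,285)),('wrist1',(415,150,462,264))):
    im,d,ci=load(t);P=cloud(d,ci);h=cv2.cvtColor(im,cv2.COLOR_BGR2HSV)
    line('torch '+t,P[big((d>.1)&(h[...,1]<70)&(h[...,2]>110)&box(*b)&(P[...,2]>.048))])
E
python3 m2.py
```

```text
side1 824 425 line 332.45 204.2 0.41950658 0.9077523 top 316.5 156
wrist1 2061 597 line 300.9 192.5 0.07605255 0.9971038 top 296.5 119
scene1 443 155 line 313.05 238.5 0.50671715 0.86211234 top 303.0 214
0 1 at z=.15 [ 0.5186 -0.0821  0.15  ] dir [0.627 0.048 0.778] lean 38.9 yaw 4.4 cond 0.66
  top t 0 0.0939  top t 1 0.0955  top t 2 0.0959
0 2 at z=.15 [ 0.5205 -0.083   0.15  ] dir [0.611 0.061 0.789] lean 37.9 yaw 5.7 cond 0.99
  top t 0 0.093  top t 1 0.0945  top t 2 0.0948
1 2 at z=.15 [ 0.5219 -0.0816  0.15  ] dir [0.599 0.043 0.8  ] lean 36.9 yaw 4.1 cond 0.64
  top t 0 0.0919  top t 1 0.0934  top t 2 0.0937
side1 tips [([0.531, 0.293, 0.053], 63), ([0.52, 0.319, 0.053], 54), ([0.428, 0.253, 0.053], 71), ([0.417, 0.279, 0.053], 62)]
base ((475.3309020996094, 285.57769775390625), (151.8435516357422, 61.21181106567383), 21.61408042907715)
scene1 tips [([0.431, 0.251, 0.053], 33), ([0.419, 0.279, 0.053], 37), ([0.533, 0.291, 0.053], 39), ([0.522, 0.319, 0.053], 47)]
base ((475.5445861816406, 285.1070861816406), (151.77818298339844, 61.17090606689453), 21.61952018737793)
torch side1 536 c [ 0.4836 -0.2532  0.0586] dir [ 0.997 -0.081  0.004] ext [-0.062  0.074]
torch scene1 494 c [ 0.4991 -0.2556  0.058 ] dir [ 0.996 -0.093 -0.012] ext [-0.074  0.063]
torch wrist1 1707 c [ 0.4944 -0.2557  0.0596] dir [ 0.996 -0.088 -0.003] ext [-0.071  0.066]
```

View pics/plan.png

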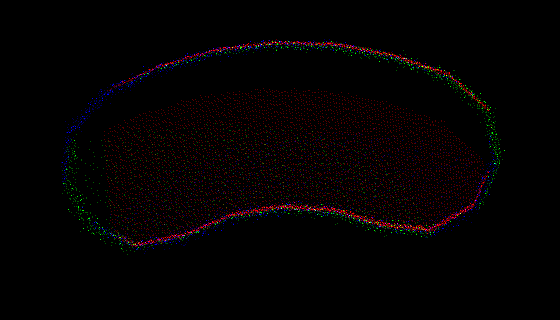

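The plan view shows the dish's convex rim at (275,43), the concave middle at (285,206) and the lobes at (138,243) and (432,230). That puts dish_in at about (0.482, −0.4185) with yaw +2.5°. The cradle centre is (0.4755, 0.2853) with yaw 21.6°. The radius axis passes (0.520, −0.082, 0.15), leaning 38° with yaw about 4.7°. Next is the tilted pre-grasp.

```bash
python3 -m handwheel '[[0.087,-0.009,-0.0038,0.04,0,0,0],[0.087,-0.009,-0.0038,0.04,0,0,0],[0.087,-0.009,-0.0038,0.039,0,0,0],[0.087,0,0,0,0,10.6,0],[0.087,0,0,0,0,10.6,0],[0.087,0,0,0,0,10.6,0],[0.087,0,0,0,0,0,0]]' 30 && python3 - <<'E'
from h import *
from scipy.spatial.transform import Rotation as Ro
s=ctrl.get_state();print(np.round(s['joint_positions'],3))
R=Ro.from_rotvec(s['tool_rot']).as_matrix();print(R.round(3)); G=np.array([.521,-.0822,.151])
print('to go (tool axes)',(R.T@(G+.019*R[:,2]-s['position'])).round(4))
E
```

```text
time: 2.68
position: [0.4954, -0.085, 0.1737]
tool_rot: [-2.968, -0.115, -0.756]
ft_force: [-0.9, -0.1, -0.3]
grip_width: 1.003
grip_force: 0.0
[ 0.073 -0.298  0.176  2.264 -0.241  0.726 -1.096]
[[ 0.876  0.091  0.474]
 [ 0.053 -0.994  0.093]
 [ 0.48  -0.056 -0.876]]
to go (tool axes) [0.0116 0.0008 0.0513]
```

```bash
cat > st.py <<'E'
from h import *
from scipy.spatial.transform import Rotation as Ro
s=ctrl.get_state();print('q',np.round(s['joint_positions'],3))
R=Ro.from_rotvec(s['tool_rot']).as_matrix();print(R.round(3))
E
python3 -m handwheel '[[0.087,0.004,0,0.013,0,0,0],[0.087,0.004,0,0.013,0,0,0],[0.087,0.004,0,0.013,0,0,0],[0.087,0,0,0.012,0,0,0],[0.087,0,0,0,0,0,0]]' 30 && python3 - <<'E'
from st import *
G=np.array([.521,-.0822,.151]); print('to go',(R.T@(G+.019*R[:,2]-s['position'])).round(4),s['position'])
im,d,ci=grab('wrist','wrist2')
E
```

```text
time: 3.3
position: [0.5352, -0.0798, 0.1408]
tool_rot: [-2.967, -0.121, -0.77]
ft_force: [-0.4, -0.1, -0.2]
grip_width: 1.0
grip_force: 0.0
q [ 0.038 -0.171  0.185  2.244 -0.295  0.612 -1.06 ]
[[ 0.871  0.095  0.482]
 [ 0.057 -0.994  0.091]
 [ 0.488 -0.052 -0.871]]
to go [-0.0076  0.0005  0.0031] [ 0.53521511 -0.0797863   0.14082884]
```

View pics/wrist2.png

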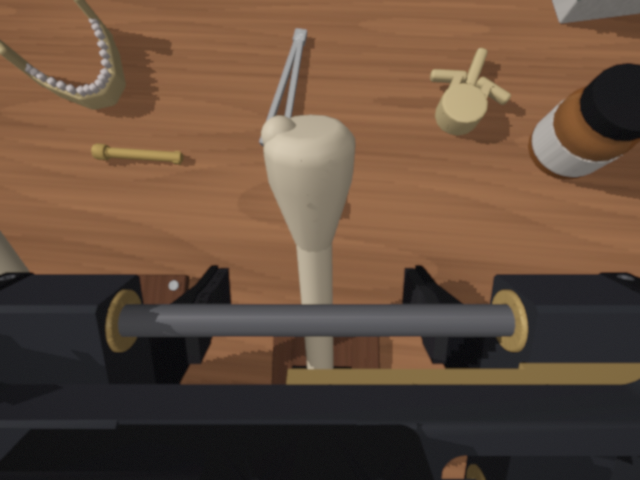

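The wrist view shows the radius shaft at (315,270), centred between the fingers. Fine-adjust, then close.

```bash
python3 -m handwheel '[[0.087,-0.006,0,0.003,0,0,0],[0.087,0,0,0,0,0,0],[0.0,0,0,0,0,0,0],[0.0,0,0,0,0,0,0],[0.0,0,0,0,0,0,0],[0.0,0,0,0,0,0,0],[0.0,0,0,0,0,0,0],[0.0,0,0,0,0,0,0]]' 40 && python3 st.py
```

```text
time: 4.35
position: [0.5318, -0.0804, 0.1367]
tool_rot: [-2.966, -0.12, -0.774]
ft_force: [0.3, -0.2, -0.4]
grip_width: 0.398
grip_force: 0.0
q [ 0.038 -0.175  0.188  2.257 -0.3    0.601 -1.051]
[[ 0.87   0.094  0.485]
 [ 0.057 -0.994  0.091]
 [ 0.49  -0.051 -0.87 ]]
```

```bash
python3 -m handwheel '[[0.0,0,0,0,0,0,0],[0.0,0,0,0,0,0,0],[0.0,0,0,0,0,0,0],[0.0,0,0,0,0,0,0],[0.0,0,0,0,0,0,0]]' 40
```

```text
time: 4.97
position: [0.5318, -0.0805, 0.1367]
tool_rot: [-2.966, -0.12, -0.774]
ft_force: [-0.7, -0.4, -0.2]
grip_width: 0.152
grip_force: 39.8
```

```bash
python3 -m handwheel '[[0.0,0.0092,-0.0003,-0.0039,0,0,0],[0.0,0.0138,-0.0005,-0.0058,0,0,0],[0.0,0.0138,-0.0005,-0.0058,0,0,0],[0.0,0.0138,-0.0005,-0.0058,0,0,0]]' 40 && python3 -m handwheel '[[0.0,0.0138,-0.0005,-0.0058,0,0,0],[0.0,0.0138,-0.0005,-0.0058,0,0,0],[0.0,0.0138,-0.0005,-0.0058,0,0,0],[0.0,0.0138,-0.0005,-0.0058,0,0,0],[0.0,0.0138,-0.0005,-0.0058,0,0,0],[0.0,0,0,-0.01,0,0,0],[0.0,0,0,0,0,0,0]]' 40 && python3 - <<'E'
from st import *
im,d,ci=grab('side','side3');grab('scene','scene3'); P=cloud(d,ci);h=cv2.cvtColor(im,cv2.COLOR_BGR2HSV)
cv2.imwrite('pics/s3.png',cv2.resize(im[90:300,180:440],None,fx=2.5,fy=2.5))
E
```

```text
time: 5.48
position: [0.5662, -0.0776, 0.1814]
tool_rot: [-2.966, -0.12, -0.775]
ft_force: [-0.7, -0.1, -1.6]
grip_width: 0.148
grip_force: 39.9
time: 6.35
position: [0.6061, -0.0752, 0.249]
tool_rot: [-2.966, -0.119, -0.776]
ft_force: [-0.7, 0.6, -1.1]
grip_width: 0.146
grip_force: 39.8
q [ 0.033 -0.119  0.145  1.974 -0.221  0.811 -1.196]
[[ 0.869  0.093  0.485]
 [ 0.056 -0.994  0.09 ]
 [ 0.491 -0.051 -0.87 ]]
```

View pics/s3.png

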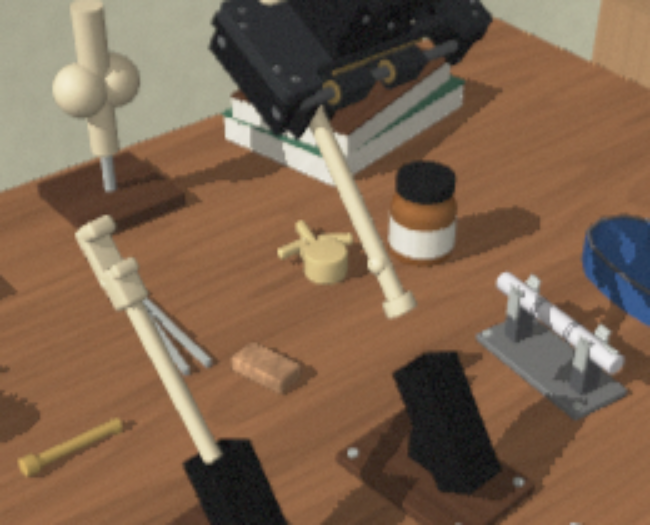

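The radius is clear of its sleeve: the head is at crop (400,305) and the tube mouth at (440,365). Lift, level it and yaw toward the cradle.

```bash
python3 -m handwheel '[[0.0,0.0225,-0.0025,-0.04,0,0,0],[0.0,0.0225,-0.0025,-0.04,0,0,0],[0.0,0,0,-0.01,0,-10,0],[0.0,0,0,-0.01,0,-10,0],[0.0,0,0,0,0,-9.5,0],[0.0,0,0,0,0,0,-8.3],[0.0,0,0,0,0,0,-8.3],[0.0,0,0,0,0,-7,0],[0.0,0,0,0,0,0,0]]' 40 && python3 st.py
```

```text
time: 7.58
position: [0.599, -0.0745, 0.3554]
tool_rot: [-3.048, -0.601, 0.186]
ft_force: [1.1, 0.4, -1.6]
grip_width: 0.147
grip_force: 39.9
q [ 0.01   0.293  0.09   1.233 -0.02   1.74  -1.085]
[[ 0.918  0.377 -0.123]
 [ 0.38  -0.925  0.006]
 [-0.111 -0.052 -0.992]]
```

```bash
python3 -m handwheel '[[0.0,0.006,-0.0475,0.002,0,0,0],[0.0,0.006,-0.0475,0.002,0,0,0],[0.0,0.006,-0.0475,0.002,0,0,0],[0.0,0.006,-0.0475,0.002,0,0,0],[0.0,0.006,-0.0475,0.002,0,0,0],[0.0,0.006,-0.0475,0.002,0,0,0],[0.0,0.006,-0.0475,0.002,0,0,0],[0.0,0.006,-0.0475,0.002,0,0,0],[0.0,0,0,0.05,0,0,0],[0.0,0,0,0.05,0,0,0],[0.0,0,0,0.04,0,0,0],[0.0,0,0,0,0,-8,0]]' 40 && python3 st.py
```

```text
time: 9.07
position: [0.4746, 0.2911, 0.2123]
tool_rot: [3.052, 0.604, -0.416]
ft_force: [0.6, 0.9, -0.1]
grip_width: 0.149
grip_force: 39.9
q [-0.418  0.334 -0.156  1.483 -0.043  1.578 -1.747]
[[ 0.891  0.375 -0.257]
 [ 0.374 -0.926 -0.054]
 [-0.259 -0.048 -0.965]]
```

```bash
python3 -m handwheel '[[0.0,0,0,0,0,-8,0],[0.0,0,0,0,-2.5,0,0],[0.0,0,0,0,0,0,0]]' 40 && cat > m3.py <<'E'
from st import *
import sys
k=sys.argv[1]
for n in('side','scene'):
    im,d,ci=grab(n,n+k);P=cloud(d,ci);h=cv2.cvtColor(im,cv2.COLOR_BGR2HSV)
    m=(d>.1)&(h[...,2]>100)&(h[...,1]<130)&(h[...,1]>15)&(P[...,2]>.03)&(P[...,2]<.25)
    D=np.linalg.norm(P[...,:2]-s['position'][:2],axis=2); m&=(D<.2)
    n_,L,st,ce=cv2.connectedComponentsWithStats(m.astype(np.uint8))
    q=P[np.isin(L,[i for i in range(1,n_) if st[i,4]>25])]
    xa=R[:,0]; t=(q-s['position'])@xa; print(n,len(q),'along tool x',np.percentile(t,[0.5,99.5]).round(4))
    c,w=line(n,q); print('centre of ends',(c+w*np.percentile((q-c)@w,[.5,99.5]).mean()).round(4),'yaw',np.degrees(np.arctan2(w[1],w[0])).round(1),'elev',np.degrees(np.arcsin(w[2])).round(1))
E
python3 m3.py 4
```

```text
time: 9.45
position: [0.4803, 0.296, 0.2174]
tool_rot: [2.958, 0.608, -0.58]
ft_force: [0.5, 0.6, -0.9]
grip_width: 0.147
grip_force: 39.9
q [-0.447  0.448 -0.152  1.346 -0.016  1.728 -1.762]
[[ 0.851  0.392 -0.35 ]
 [ 0.367 -0.92  -0.138]
 [-0.376 -0.011 -0.927]]
side 1737 along tool x [-0.151   0.1092]
side 1605 c [0.4086 0.2667 0.2389] dir [ 0.909  0.417 -0.019] ext [-0.075  0.15 ]
centre of ends [0.445  0.2834 0.2382] yaw 24.7 elev -1.1
scene 699 along tool x [-0.1114  0.0834]
scene 681 c [0.5326 0.3129 0.2397] dir [ 0.918  0.396 -0.001] ext [-0.163  0.04 ]
centre of ends [0.4754 0.2882 0.2398] yaw 23.3 elev -0.1
```

```bash
python3 -m handwheel '[[0.0,0.0189,0.0051,-0.0077,0,0,1.1],[0.0,0.0105,0.0003,0.026,0,0,0],[0.0,0.0105,0.0003,0.026,0,0,0],[0.0,0.0105,0.0003,0.026,0,0,0],[0.0,0.0105,0.0003,0.026,0,0,0],[0.0,0.0105,0.0003,0.026,0,0,0],[0.0,0,0,0,0,0,0]]' 40 && python3 m3.py 5 && python3 - <<'E'
from h import *
a=load('side5')[0][250:450,60:300];b=load('scene5')[0][200:400,420:600]
cv2.imwrite('pics/c5.png',np.hstack([cv2.resize(a,(420,350)),cv2.resize(b,(315,350))]))
E
```

```text
time: 10.42
position: [0.5007, 0.2954, 0.0762]
tool_rot: [2.958, 0.573, -0.584]
ft_force: [0.2, 0.1, -1.4]
grip_width: 0.144
grip_force: 39.9
q [-0.442  0.588 -0.139  1.433  0.004  1.508 -1.762]
[[ 0.858  0.373 -0.353]
 [ 0.346 -0.928 -0.14 ]
 [-0.38  -0.002 -0.925]]
side 1448 along tool x [-0.1511  0.0056]
side 682 c [0.4285 0.2666 0.0982] dir [0.927 0.375 0.026] ext [-0.074  0.057]
centre of ends [0.4387 0.2708 0.0985] yaw 22.0 elev 1.5
scene 741 along tool x [-0.1497  0.0838]
scene 693 c [0.5262 0.3018 0.1001] dir [ 0.922  0.388 -0.   ] ext [-0.175  0.07 ]
centre of ends [0.4774 0.2813 0.1001] yaw 22.8 elev -0.0
```

View pics/c5.png

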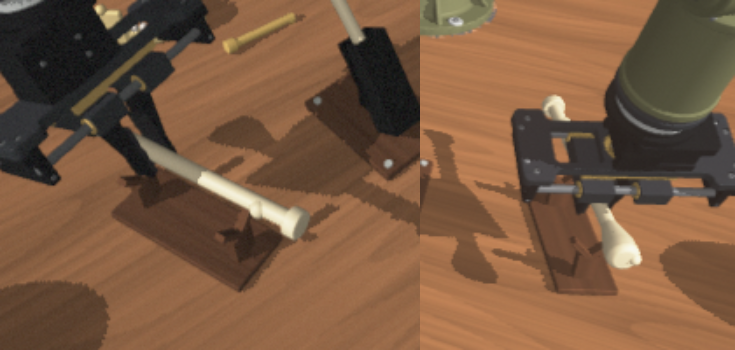

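The radius hangs level over both notches. The head overhangs the near post at crop (255,210), and the flare is past the far post at (620,250). Lower slowly.

```bash
python3 -m handwheel '[[0.0,0,-0.003,0,0,0,0],[0.0,0.0034,0,0.0083,0,0,0],[0.0,0.0034,0,0.0083,0,0,0],[0.0,0.0034,0,0.0083,0,0,0],[0.0,0.0034,0,0.0083,0,0,0],[0.0,0,0,0,0,0,0]]' 40 && python3 -m handwheel '[[0.0,0.0011,0,0.0028,0,0,0],[0.0,0,0,0,0,0,0]]' 40
```

```text
time: 11.28
position: [0.5001, 0.2988, 0.0396]
tool_rot: [2.958, 0.574, -0.585]
ft_force: [0.4, 0.4, -0.4]
grip_width: 0.146
grip_force: 39.9
time: 11.52
position: [0.5008, 0.2993, 0.0378]
tool_rot: [2.959, 0.574, -0.582]
ft_force: [0.0, 0.7, -0.6]
grip_width: 0.149
grip_force: 39.9
```

```bash
python3 -m handwheel '[[0.0,0.0011,0,0.0028,0,0,0],[0.0,0,0,0,0,0,0]]' 25
```

```text
time: 11.78
position: [0.5013, 0.2989, 0.0354]
tool_rot: [2.959, 0.573, -0.581]
ft_force: [0.4, -0.9, 2.7]
grip_width: 0.149
grip_force: 24.8
```

```bash
python3 -m handwheel '[[0.0,0.0007,0,0.0018,0,0,0],[0.0,0,0,0,0,0,0]]' 12 && python3 m3.py 6
```

```text
time: 12.02
position: [0.5016, 0.2984, 0.0344]
tool_rot: [2.959, 0.573, -0.58]
ft_force: [0.4, -2.4, 7.5]
grip_width: 0.152
grip_force: 12.0
q [-0.446  0.632 -0.138  1.454  0.009  1.44  -1.765]
[[ 0.859  0.373 -0.351]
 [ 0.346 -0.928 -0.14 ]
 [-0.378 -0.001 -0.926]]
side 1592 along tool x [-0.1504  0.0101]
side 399 c [0.4723 0.2929 0.0821] dir [0.552 0.361 0.751] ext [-0.061  0.196]
centre of ends [0.4981 0.3098 0.1173] yaw 33.2 elev 48.7
scene 947 along tool x [-0.1495  0.0827]
scene 473 c [0.5698 0.3208 0.0585] dir [0.928 0.369 0.051] ext [-0.047  0.023]
centre of ends [0.4945 0.2908 0.0544] yaw 21.7 elev 2.9
```

```bash
python3 -m handwheel '[[0.03,0,0,0,0,0,0],[0.03,0,0,0,0,0,0],[0.06,0,0,0,0,0,0],[0.06,0,0,0,0,0,0],[0.07,0,0,0,0,0,0],[0.07,0,0,0,0,0,0]]' 12 && python3 -m handwheel '[[0.07,-0.0076,0,-0.0185,0,0,0],[0.07,-0.0113,0,-0.0278,0,0,0],[0.07,-0.019,0,-0.046,0,0,0],[0.07,-0.019,0,-0.046,0,0,0],[0.087,-0.019,0,-0.046,0,0,0],[0.087,0,0,0,0,10,0],[0.087,0,0,0,0,10,0]]' 30 && python3 st.py
```

```text
time: 12.88
position: [0.5006, 0.2993, 0.0328]
tool_rot: [2.959, 0.574, -0.582]
ft_force: [0.4, -0.2, 0.0]
grip_width: 0.716
grip_force: 0.0
time: 13.75
position: [0.5016, 0.2996, 0.2348]
tool_rot: [3.081, 0.597, -0.047]
ft_force: [-0.8, -0.2, 0.9]
grip_width: 0.982
grip_force: 0.0
q [-0.443  0.204 -0.157  1.573  0.023  1.395 -1.789]
[[ 0.927  0.374 -0.029]
 [ 0.374 -0.928 -0.008]
 [-0.03  -0.003 -1.   ]]
```

```bash
python3 -m handwheel '[[0.087,0,0,-0.045,0,0,9],[0.087,0,0,-0.045,0,0,9],[0.087,0,0,-0.035,0,-1.7,9],[0.087,0.0035,0.055,0,0,0,0],[0.087,0.0035,0.055,0,0,0,0],[0.087,0.0035,0.055,0,0,0,0],[0.087,0.0035,0.055,0,0,0,0],[0.087,0.0035,0.055,0,0,0,0],[0.087,0.0035,0.055,0,0,0,0],[0.087,0.0035,0.055,0,0,0,0],[0.087,0.0035,0.055,0,0,0,0]]' 30 && python3 st.py && python3 - <<'E'
from h import *
for n in('side','scene'):
    im,d,ci=grab(n,n+'7');P=cloud(d,ci);h=cv2.cvtColor(im,cv2.COLOR_BGR2HSV)
    m=(d>.1)&(h[...,2]>100)&(h[...,1]<130)&(P[...,2]>.04)&(P[...,2]<.08)&(P[...,0]>.3)&(P[...,0]<.66)&(P[...,1]>.2)&(P[...,1]<.37)
    c,w=line(n,P[big(m)]);e=(P[big(m)]-c)@w;print('mid',c+w*(e.min()+e.max())/2,np.ptp(e),c+w*e.min(),c+w*e.max())
a=load('side7')[0][290:430,60:280];b=load('scene7')[0][270:390,450:570]
cv2.imwrite('pics/c7.png',np.hstack([cv2.resize(a,(440,280)),cv2.resize(b,(280,280))]))
E
```

```text
time: 15.12
position: [0.4935, -0.142, 0.365]
tool_rot: [3.122, -0.138, -0.099]
ft_force: [-0.0, -0.9, 0.7]
grip_width: 1.001
grip_force: 0.0
q [-0.028  0.04   0.248  1.501  0.016  1.662 -1.438]
[[ 0.994 -0.088 -0.064]
 [-0.088 -0.996 -0.012]
 [-0.063  0.018 -0.998]]
side 1683 c [0.4717 0.2873 0.056 ] dir [0.929 0.369 0.012] ext [-0.121  0.122]
mid [0.47413131 0.28824419 0.05605228] 0.24810699392131472 [0.35883301 0.24249088 0.05456638] [0.5894296  0.3339975  0.05753818]
scene 1110 c [0.5021 0.2931 0.0555] dir [0.932 0.362 0.006] ext [-0.149  0.096]
mid [0.4760886  0.28299717 0.05531012] 0.2517860527807117 [0.35872097 0.23746349 0.05454903] [0.59345622 0.32853085 0.05607121]
```

View pics/c7.png

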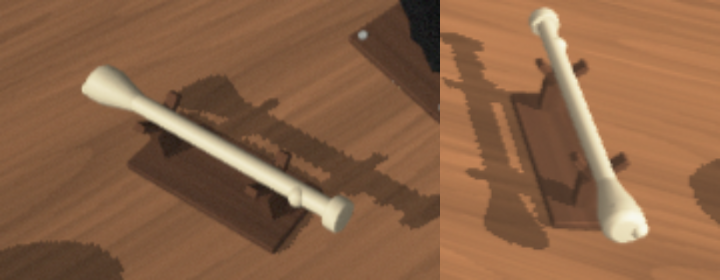

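The side and scene crops show the radius resting in both notches, level and centred: mid ≈ (0.475, 0.2856) against the cradle's (0.4755, 0.2853). Now the torch.

```bash
python3 -m handwheel '[[0.087,0.004,0.056,0,0,3.7,0],[0.087,0.004,0.0567,0,0,0,0],[0.087,0,0,0.055,0,0,0],[0.087,0,0,0.055,0,0,0],[0.087,0,0,0.055,0,0,0],[0.087,0,0,0.055,0,0,0],[0.087,0,0,0.02,0,0,0],[0.087,0,0,0,0,0,0]]' 30 && python3 st.py && python3 - <<'E'
from h import *
im,d,ci=grab('wrist','wrist8');im2,d2,c2=grab('scene','scene8')
for n in('wrist8','scene8','side1'):
    im,d,ci=load(n);P=cloud(d,ci);h=cv2.cvtColor(im,cv2.COLOR_BGR2HSV)
    m=(d>.1)&(h[...,1]<70)&(h[...,2]>110)&(P[...,2]>.048)&(P[...,2]<.072)&(abs(P[...,1]+.255)<.04)&(abs(P[...,0]-.49)<.1)
    if m.any():
        q=P[m]; print(n,len(q),np.percentile(q,[1,50,99],0).round(4)); line(n,q)
E
```

```text
time: 16.23
position: [0.4909, -0.2567, 0.1244]
tool_rot: [3.122, -0.137, -0.006]
ft_force: [-0.1, -0.1, 0.3]
grip_width: 1.0
grip_force: 0.0
q [ 0.109  0.188  0.35   1.831 -0.052  1.131 -1.184]
[[ 0.996 -0.087 -0.004]
 [-0.087 -0.996 -0.017]
 [-0.003  0.017 -1.   ]]
wrist8 4769 [[ 0.4484 -0.2722  0.0526]
 [ 0.5112 -0.2584  0.0602]
 [ 0.5605 -0.2435  0.0671]]
wrist8 4769 c [ 0.5075 -0.2584  0.0599] dir [ 0.996 -0.087  0.001] ext [-0.059  0.053]
scene8 497 [[ 0.4256 -0.2733  0.0483]
 [ 0.5024 -0.2544  0.0589]
 [ 0.5619 -0.2423  0.0671]]
scene8 496 c [ 0.4993 -0.2556  0.058 ] dir [ 0.995 -0.095 -0.011] ext [-0.074  0.063]
side1 536 [[ 0.4217 -0.2717  0.0487]
 [ 0.4798 -0.2521  0.0597]
 [ 0.5575 -0.2414  0.0673]]
side1 536 c [ 0.4836 -0.2532  0.0586] dir [ 0.997 -0.081  0.004] ext [-0.062  0.074]
```

```bash
python3 -m handwheel '[[0.087,0.001,-0.002,0.03,0,0,0],[0.087,0,0,0.03,0,0,0],[0.087,0,0,0.021,0,0,0],[0.087,0,0,0.0104,0,0,0],[0.0,0,0,0,0,0,0],[0.0,0,0,0,0,0,0],[0.0,0,0,0,0,0,0],[0.0,0,0,0,0,0,0],[0.0,0,0,0,0,0,0],[0.0,0,0,0,0,0,0],[0.0,0,0,0,0,0,0],[0.0,0,0,0,0,0,0]]' 50 && python3 -m handwheel '[[0.0,0,0,0,0,0,0],[0.0,0,0,0,0,0,0],[0.0,0,0,0,0,0,0],[0.0,0,0,0,0,0,0]]' 50
```

```text
time: 17.82
position: [0.4926, -0.2575, 0.0335]
tool_rot: [3.12, -0.137, -0.002]
ft_force: [-0.2, 0.2, -0.8]
grip_width: 0.191
grip_force: 50.0
time: 18.32
position: [0.4926, -0.2575, 0.0335]
tool_rot: [3.121, -0.137, -0.002]
ft_force: [0.5, -0.8, 0.7]
grip_width: 0.193
grip_force: 50.0
```

```bash
python3 -m handwheel '[[0.0,0,0,-0.004,0,0,0],[0.0,0,0,-0.004,0,0,0],[0.0,0,0,-0.004,0,0,0],[0.0,0,0,-0.004,0,0,0],[0.0,0,0,-0.004,0,0,0],[0.0,0,0,-0.005,0,0,0]]' 50 && python3 -m handwheel '[[0.0,0,0,-0.02,0,0,0],[0.0,0,0,-0.03,0,0,0],[0.0,0,0,-0.03,0,0,0],[0.0,0,0,0,0,0,0]]' 50 && python3 - <<'E'
from st import *
im,d,ci=grab('scene','scene9');grab('side','side9')
for n in('scene9','side9'):
    im,d,ci=load(n);P=cloud(d,ci);h=cv2.cvtColor(im,cv2.COLOR_BGR2HSV);p=s['position']
    m=(d>.1)&(h[...,1]<50)&(h[...,2]>110)&(abs(P[...,2]-p[2]-.019)<.02)&(abs(P[...,1]-p[1])<.03)&(abs(P[...,0]-p[0])<.1)
    c,w=line(n,P[m]);e=(P[m]-c)@w;print(c+w*e.min(),c+w*e.max(),np.ptp(e))
E
```

```text
time: 19.08
position: [0.4936, -0.257, 0.0598]
tool_rot: [3.12, -0.137, 0.001]
ft_force: [-0.3, 0.2, -1.6]
grip_width: 0.19
grip_force: 50.1
time: 19.58
position: [0.495, -0.2564, 0.1417]
tool_rot: [3.119, -0.137, 0.007]
ft_force: [0.4, 0.5, -1.0]
grip_width: 0.194
grip_force: 50.1
q [ 0.102  0.172  0.352  1.811 -0.047  1.157 -1.191]
[[ 0.996 -0.088  0.004]
 [-0.088 -0.996 -0.02 ]
 [ 0.006  0.019 -1.   ]]
scene9 333 c [ 0.518  -0.2544  0.1644] dir [ 0.993 -0.119  0.001] ext [-0.079  0.048]
[ 0.43074381 -0.24387155  0.16435208] [ 0.56666702 -0.26020998  0.16445992] 0.13690169605039723
side9 286 c [ 0.4523 -0.2477  0.1634] dir [ 0.998 -0.053  0.018] ext [-0.03   0.072]
[ 0.42172774 -0.24601552  0.16281037] [ 0.52617273 -0.25159371  0.1647012 ] 0.10461093903085876
```

The torch is out and held level and centred, but the fingertips stick out about 10 mm below it, so it would have to be dropped into the dish. I'll rest it on top of the clip mouths and regrasp nearer the tips.

```bash
python3 -m handwheel '[[0.0,-0.0012,0.0006,0.03,0,0,0],[0.0,-0.0012,0.0006,0.03,0,0,0],[0.0,0,0,0.02,0,0,0],[0.0,0,0,0.008,0,0,0],[0.0,0,0,0,0,0,0]]' 50 && python3 -m handwheel '[[0.0,0,0,0.003,0,0,0],[0.0,0,0,0,0,0,0]]' 50 && python3 -m handwheel '[[0.0,0,0,0.003,0,0,0],[0.0,0,0,0,0,0,0]]' 50
```

```text
time: 20.3
position: [0.4897, -0.2578, 0.0498]
tool_rot: [3.121, -0.137, -0.005]
ft_force: [0.2, -0.0, -0.8]
grip_width: 0.191
grip_force: 50.0
time: 20.55
position: [0.4912, -0.2578, 0.0487]
tool_rot: [3.121, -0.137, 0.001]
ft_force: [-0.5, 3.1, 4.7]
grip_width: 0.191
grip_force: 50.0
time: 20.8
position: [0.4921, -0.2585, 0.047]
tool_rot: [3.12, -0.137, 0.004]
ft_force: [-0.6, 2.7, 10.1]
grip_width: 0.193
grip_force: 50.1
```

```bash
python3 -m handwheel '[[0.0,0,-0.0006,-0.002,0,0,0],[0.0,0,0,0,0,0,0]]' 20 && python3 -m handwheel '[[0.024,0,0,0,0,0,0],[0.024,0,0,0,0,0,0],[0.03,0,0,0,0,0,0],[0.03,0,0,0,0,0,0]]' 20 && python3 - <<'E'
from h import *
s=ctrl.get_state()
for n in('side','scene'):
    im,d,ci=grab(n,n+'10');P=cloud(d,ci);h=cv2.cvtColor(im,cv2.COLOR_BGR2HSV)
    m=(d>.1)&(h[...,1]<60)&(h[...,2]>110)&(P[...,2]>.05)&(P[...,2]<.09)&(abs(P[...,1]+.255)<.03)&(abs(P[...,0]-.49)<.1)
    q=P[m];c,w=line(n,q);e=(q-c)@w;print('x ends',(c+w*e.min()).round(4),(c+w*e.max()).round(4),'zmax by x',[np.percentile(q[abs(q[:,0]-x)<.01][:,2],95).round(4) if (abs(q[:,0]-x)<.01).sum()>5 else None for x in(.43,.45,.47,.49,.51,.53,.55)])
E
```

```text
time: 21.05
position: [0.4917, -0.2579, 0.0477]
tool_rot: [3.12, -0.137, 0.003]
ft_force: [1.3, 1.1, 6.3]
grip_width: 0.201
grip_force: 20.0
time: 21.55
position: [0.4899, -0.2577, 0.0462]
tool_rot: [3.121, -0.138, -0.003]
ft_force: [0.8, 0.2, -0.4]
grip_width: 0.336
grip_force: 0.0
side 276 c [ 0.4485 -0.249   0.0717] dir [ 0.998 -0.057  0.04 ] ext [-0.028  0.04 ]
x ends [ 0.4198 -0.2474  0.0705] [ 0.4916 -0.2514  0.0734] zmax by x [np.float64(0.0795), np.float64(0.0771), np.float64(0.0774), np.float64(0.0772), None, None, None]
scene 327 c [ 0.5208 -0.2557  0.0695] dir [ 0.991 -0.127  0.043] ext [-0.089  0.041]
x ends [ 0.4298 -0.244   0.0656] [ 0.5625 -0.261   0.0713] zmax by x [np.float64(0.0732), np.float64(0.0684), None, np.float64(0.0765), np.float64(0.0767), np.float64(0.0764), np.float64(0.0767)]
```

Resting on the lips (top at 0.077, so the axis is about 0.068). Regrasp 13 mm higher, near the tips.

```bash
python3 -m handwheel '[[0.03,0.001,0,-0.0065,0,0,0],[0.03,0,0,-0.0065,0,0,0],[0.03,0,0,0,0,0,0],[0.0,0,0,0,0,0,0],[0.0,0,0,0,0,0,0],[0.0,0,0,0,0,0,0],[0.0,0,0,0,0,0,0],[0.0,0,0,0,0,0,0],[0.0,0,0,0,0,0,0]]' 40 && python3 -m handwheel '[[0.0,0,0,-0.004,0,0,0],[0.0,0,0,-0.006,0,0,0],[0.0,0,0,-0.02,0,0,0],[0.0,0,0,-0.03,0,0,0],[0.0,0,0,0,0,0,0]]' 40 && cat > m4.py <<'E'
from st import *
import sys
k=sys.argv[1]
for n in('side','scene'):
    im,d,ci=grab(n,n+k);P=cloud(d,ci);h=cv2.cvtColor(im,cv2.COLOR_BGR2HSV);p=s['position']
    m=(d>.1)&(h[...,1]<60)&(h[...,2]>110)&(abs(P[...,2]-p[2]-.01)<.022)&(abs(P[...,1]-p[1])<.03)&(abs(P[...,0]-p[0])<.1)
    q=P[m];c,w=line(n,q);e=(q-c)@w;print('ends',(c+w*e.min()).round(4),(c+w*e.max()).round(4),np.percentile(q[:,2],[2,50,98]).round(4))
print(p)
E
python3 m4.py 11
```

```text
time: 22.78
position: [0.4911, -0.2574, 0.0594]
tool_rot: [3.121, -0.137, -0.003]
ft_force: [0.1, 0.6, 0.4]
grip_width: 0.192
grip_force: 40.0
time: 23.4
position: [0.4934, -0.2574, 0.1225]
tool_rot: [3.119, -0.137, 0.007]
ft_force: [-0.4, 0.3, -0.8]
grip_width: 0.197
grip_force: 40.0
q [ 0.105  0.189  0.353  1.834 -0.054  1.119 -1.184]
[[ 0.996 -0.088  0.003]
 [-0.088 -0.996 -0.02 ]
 [ 0.005  0.02  -1.   ]]
side 302 c [ 0.4574 -0.2498  0.135 ] dir [ 0.998 -0.065  0.017] ext [-0.035  0.071]
ends [ 0.4221 -0.2475  0.1344] [ 0.5307 -0.2545  0.1363] [0.1255 0.1357 0.1423]
scene 348 c [ 0.51   -0.2551  0.1333] dir [ 0.995 -0.102 -0.012] ext [-0.077  0.053]
ends [ 0.4305 -0.247   0.1342] [ 0.5647 -0.2607  0.1326] [0.1241 0.1344 0.1407]
[ 0.49338934 -0.25742414  0.12247933]
```

```bash
python3 -m handwheel '[[0.0,0.001,0.0538,0,0,0,0],[0.0,0.001,0.0538,0,0,0,-3.7],[0.0,0.001,0.0538,0,0,0,-3.8],[0.0,0,0,0.03,0,0,0],[0.0,0,0,0.025,0,0,0],[0.0,0,0,0,0,0,0]]' 40 && python3 m4.py 12 && python3 - <<'E'
from h import *
a=load('side12')[0][130:270,370:530];b=load('scene12')[0][180:300,120:280]
cv2.imwrite('pics/c12.png',np.hstack([cv2.resize(a,(400,350)),cv2.resize(b,(400,350))]))
E
```

```text
time: 24.25
position: [0.4812, -0.4168, 0.0638]
tool_rot: [3.127, 0.067, -0.013]
ft_force: [0.7, -0.2, -1.0]
grip_width: 0.194
grip_force: 40.0
q [ 0.342  0.427  0.402  1.678 -0.168  1.07  -0.736]
[[ 0.999  0.043 -0.008]
 [ 0.043 -0.999 -0.014]
 [-0.009  0.014 -1.   ]]
side 308 c [ 0.4593 -0.4123  0.0756] dir [ 0.996  0.075 -0.04 ] ext [-0.049  0.089]
ends [ 0.4096 -0.4161  0.0776] [ 0.5487 -0.4056  0.072 ] [0.0661 0.0757 0.0836]
scene 291 c [ 0.502  -0.4133  0.078 ] dir [ 0.999  0.026 -0.02 ] ext [-0.08   0.051]
ends [ 0.4191 -0.4155  0.0796] [ 0.5561 -0.4119  0.0769] [0.0684 0.0789 0.0844]
[ 0.4812097  -0.41683832  0.06377308]
```

View pics/c12.png

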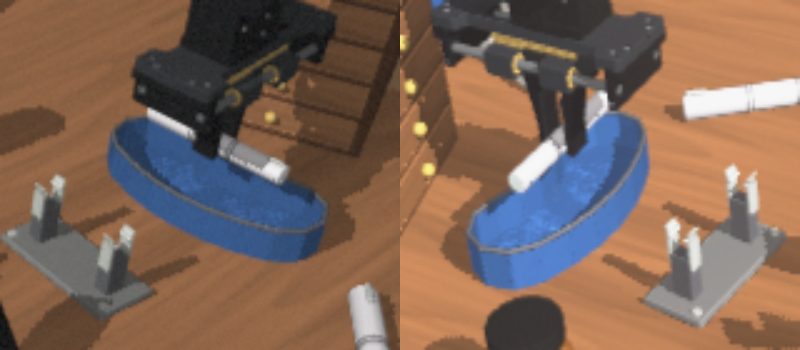

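The torch hangs lengthwise over the dish: side crop from (160,122) to (285,172). Lower it, correcting a slight pitch.

```bash
python3 -m handwheel '[[0.0,0,0.0005,0.02,0,1.3,0],[0.0,0,0,0.02,0,0,0],[0.0,0,0,0.012,0,0,0],[0.0,0,0,0,0,0,0]]' 40 && python3 -m handwheel '[[0.0,0,0,0.003,0,0,0],[0.0,0,0,0,0,0,0]]' 40
```

```text
time: 24.85
position: [0.4839, -0.4192, 0.0144]
tool_rot: [3.124, 0.068, 0.029]
ft_force: [1.4, -1.5, -0.4]
grip_width: 0.196
grip_force: 40.0
time: 25.1
position: [0.4846, -0.4202, 0.0129]
tool_rot: [3.123, 0.068, 0.032]
ft_force: [-0.0, -0.0, -0.8]
grip_width: 0.193
grip_force: 40.0
```

```bash
python3 m4.py 13 && python3 -m handwheel '[[0.0,0,0,0.0025,0,0,0],[0.0,0,0,0,0,0,0]]' 30
```

```text
q [ 0.367  0.478  0.383  1.723 -0.212  0.954 -0.698]
[[ 0.999  0.043  0.021]
 [ 0.043 -0.999 -0.017]
 [ 0.02   0.018 -1.   ]]
side 219 c [ 0.4485 -0.4168  0.0245] dir [ 0.996  0.079 -0.038] ext [-0.035  0.093]
ends [ 0.4001 -0.4207  0.0263] [ 0.5522 -0.4086  0.0205] [0.006  0.0255 0.0357]
scene 285 c [ 0.508  -0.4152  0.0267] dir [0.998 0.05  0.035] ext [-0.083  0.076]
ends [ 0.3927 -0.4209  0.0226] [ 0.5847 -0.4113  0.0294] [0.002  0.0271 0.0365]
[ 0.48458635 -0.42017559  0.01291722]
time: 25.45
position: [0.4842, -0.4199, 0.0099]
tool_rot: [3.123, 0.067, 0.031]
ft_force: [0.6, -0.9, -1.2]
grip_width: 0.198
grip_force: 30.0
```

```bash
python3 -m handwheel '[[0.0,0,0,0.003,0,0,0],[0.0,0,0,0,0,0,0]]' 30 && python3 -m handwheel '[[0.0,0,0,0.0015,0,0,0],[0.0,0,0,0,0,0,0]]' 30
```

```text
time: 25.7
position: [0.4841, -0.4199, 0.0066]
tool_rot: [3.124, 0.067, 0.031]
ft_force: [0.1, -0.6, -1.2]
grip_width: 0.194
grip_force: 30.0
time: 25.95
position: [0.4844, -0.4201, 0.0055]
tool_rot: [3.123, 0.067, 0.031]
ft_force: [-0.7, 0.6, 0.5]
grip_width: 0.196
grip_force: 30.0
```

```bash
python3 -m handwheel '[[0.0,0,0,0.0012,0,0,0],[0.0,0,0,0,0,0,0]]' 30
```

```text
time: 26.2
position: [0.4845, -0.4202, 0.0045]
tool_rot: [3.123, 0.068, 0.032]
ft_force: [-0.3, 1.9, 0.3]
grip_width: 0.197
grip_force: 30.0
```

```bash
python3 -m handwheel '[[0.0,0,0,0.001,0,0,0],[0.0,0,0,0,0,0,0]]' 15
```

```text
time: 26.45
position: [0.4846, -0.4203, 0.004]
tool_rot: [3.123, 0.067, 0.032]
ft_force: [-1.2, 1.9, 5.8]
grip_width: 0.196
grip_force: 15.0
```

Floor contact at 5.8 N. Release just a little so the fingers clear the dish walls, then go straight up.

```bash
python3 -m handwheel '[[0.022,0,0,0,0,0,0],[0.022,0,0,0,0,0,0],[0.027,0,0,0,0,0,0],[0.027,0,0,0,0,0,0]]' 10 && python3 -m handwheel '[[0.027,0,0,-0.005,0,0,0],[0.027,0,0,-0.01,0,0,0],[0.027,0,0,-0.03,0,0,0],[0.027,0,0,-0.06,0,0,0],[0.027,0,0,-0.06,0,0,0],[0.027,0,0,-0.06,0,0,0],[0.027,0,0,0,0,0,0],[0.027,0,0,0,0,0,0]]' 10 && python3 - <<'E'
from h import *
a=grab('side','side14')[0];b=grab('scene','scene14')[0]
cv2.imwrite('pics/c14.png',np.hstack([cv2.resize(a,(400,300)),cv2.resize(b,(400,300))]))
cv2.imwrite('pics/c14.png',np.vstack([cv2.imread('pics/c14.png'),np.hstack([cv2.resize(a[160:265,395:535],(400,300)),cv2.resize(b[205:295,130:250],(400,300))])]))
for n in('side14','scene14'):
    im,d,ci=load(n);P=cloud(d,ci);h=cv2.cvtColor(im,cv2.COLOR_BGR2HSV)
    m=(d>.1)&(h[...,1]<70)&(h[...,2]>110)&(P[...,2]>.004)&(P[...,2]<.03)&(abs(P[...,1]+.42)<.03)&(abs(P[...,0]-.484)<.085)
    q=P[big(m)];c,w=line(n,q);e=(q-c)@w;print(c+w*e.min(),c+w*e.max())
    for k in(n.replace('14','1'),n):
        im,d,ci=load(k);P=cloud(d,ci);h=cv2.cvtColor(im,cv2.COLOR_BGR2HSV)
        bl=(d>.1)&(h[...,0]>100)&(h[...,0]<128)&(h[...,1]>110)&(P[...,0]>.3)&(P[...,0]<.7)&(P[...,1]>-.55)&(P[...,1]<-.3)&(P[...,2]<.05)&(P[...,2]>.028)
        print(k,P[bl].min(0).round(4),P[bl].max(0).round(4))
E
```

```text
time: 26.95
position: [0.4845, -0.4205, 0.0034]
tool_rot: [3.123, 0.067, 0.032]
ft_force: [0.1, -1.0, 1.2]
grip_width: 0.303
grip_force: 0.8
time: 27.95
position: [0.4797, -0.4159, 0.2283]
tool_rot: [3.124, 0.068, 0.032]
ft_force: [-0.5, -0.2, -0.2]
grip_width: 0.31
grip_force: 0.0
side14 392 c [ 0.4834 -0.416   0.0181] dir [ 0.999  0.051 -0.015] ext [-0.068  0.069]
[ 0.41269453 -0.41967259  0.01915108] [ 0.55427457 -0.41239413  0.01704236]
side1 [ 0.3721 -0.4741  0.028 ] [ 0.5867 -0.3704  0.0378]
side14 [ 0.3716 -0.4742  0.028 ] [ 0.5881 -0.3691  0.0372]
scene14 329 c [ 0.4821 -0.4171  0.0173] dir [1.    0.028 0.014] ext [-0.066  0.07 ]
[ 0.41394798 -0.41900425  0.01637168] [ 0.55374785 -0.41507847  0.01837385]
scene1 [ 0.3744 -0.4738  0.028 ] [ 0.5921 -0.3707  0.0363]
scene14 [ 0.3733 -0.4761  0.028 ] [ 0.5912 -0.371   0.0366]
```

View pics/c14.png

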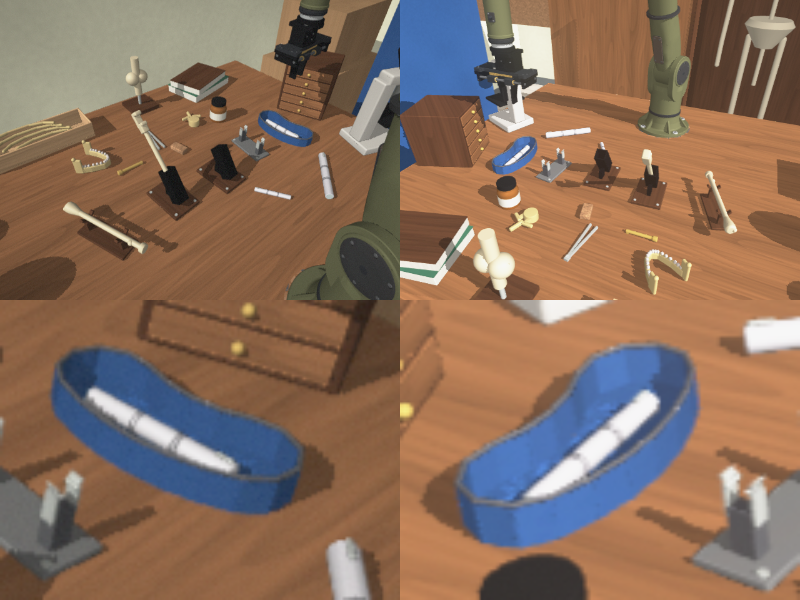

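The torch lies flat in the dish (bottom-left crop, from (90,398) to (235,465)) and the dish hasn't moved. The radius is on the cradle at (105,228) and nothing else has shifted, so I'm handing in.

```bash
python3 -c "
from bench import ctrl
print(ctrl.close_job())"
```

```text
the job is handed in; nothing more can be done
None
```

The job is handed in at about 28 s: the radius lies level and centred across both cradle notches, the middle-sized torch lies flat in the dish, which hasn't moved, and the camera views show the ulna and the other things undisturbed.

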